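Park the bench press and draw the block out

TASK

Open the small bench press by its handwheel: turn it anticlockwise, letting your hand rise with the screw, until it comes up against its top stop, and leave it nipped up snugly there, not forced, so that the quick thread cannot drift down. Then draw the wooden block out from under it and leave the block lying flat on the bench, clear of the press. Leave everything else where it stands.

Things in the scene. Friction and masses are not known exactly. Their poses are not given: they have to be found in the camera images.
- press: grey press frame bolted to the bench: two feet (172 mm over all along y, 44 mm along x), two 20 mm columns at y = -52 and +52 mm, a bridge 140 mm along y and 44 mm along x, its underside 104 and top 130 mm up, nuts and brass bush on it up to 139 mm. Origin on the bench midway between the columns, on the screw's axis; z up; its own -x side is the front, where the block sticks out
- screw: rising part of the press: steel platen 60 x 60 x 14 mm with a 10 mm high boss, under the threaded stem; carries the handwheel. Origin at the platen's underside, on the screw's axis, 50.8 mm up at the start. After 10 to 17 mm of rise (set anew for each job, not measured) the boss meets a rubber stop pad under the bridge, a spring of 20 N/mm. Snug: 8 to 60 N on the stop; over 75 N is forced
- wheel (a joint): angle of the handwheel, rad, 0 at the start, growing anticlockwise seen from above (opening). The screw and wheel rise 4.5 mm per rad (quick thread). Turning it freely takes about 0.25 N m; every 10 N on the stop adds 0.045 N m. The thread's friction holds the screw where it is left, with up to about 50 N on the stop
- wheel_centre (a point): centre of the handwheel's rim, 130 mm above the platen's underside. The wheel is a level round steel wheel with a fluted rim, 60 mm across, 14 mm thick, on the vertical screw axis; it rises with the screw. 34 mm of free space lie below the rim at the start
- work: softwood block 50 x 50 x 200 mm (50.5 mm high), 0.16 to 0.32 kg, loose, lying on the bench between the columns under the platen, its front end 160 to 175 mm in front of the screw's axis. Origin at the centre of its underside; y along its length, z up. At the end it lies flat with its origin at least 140 mm, seen from above, from the screw's axis
- jar: small round jar with a lid, 63 mm across, 104 mm high, bystander; origin at the centre of its underside
- tin: food tin, 76 mm across, 110 mm high, bystander; origin at the centre of its underside
- pot: flat round wax pot, 90 mm across, 32 mm high, bystander; origin at the centre of its underside
- small_offcut: small flat timber offcut, 35 x 85 x 18 mm, bystander; origin at the centre of its underside

How it is judged (in metres and radians):
On the way, in this order (a step that is already met when the one before it is completed fails the run):
1. the screw is turned up against its stop and left nipped there with 8 to 60 N, the hand off the wheel, the block still in the press (contact force between screw and press between 8 and 60 N and contact force between screw and the fingers below 0.1 N and horizontal distance between work and press below 0.1 m), for 0.2 s.
2. the block is drawn out, its middle more than 140 mm from the screw's axis (horizontal distance between work and press above 0.14 m), for 0.1 s.
At the end, for the whole second after the job is handed in: the screw stands snug against its top stop (8 to 60 N on it); the block lies flat and still on the bench or on the low board beside it, within 0.05 rad of level, with its middle at least 140 mm from the screw's axis seen from above (contact force between screw and press between 8 and 60 N and horizontal distance between work and press above 0.14 m and height (world z) of work below 0.035 m and angle between work's own z axis and vertical below 0.05 rad and linear speed of work below 0.02 m/s); the robot touches nothing.
It fails at once if the stop is forced: more than 75 N on it (contact force between screw and press above 75 N).
It fails at once if a bystander (jar, tin, pot, small offcut) is moved by more than 25 mm (distance of any of jar, tin, pot, small_offcut from where it was at the start of the episode above 0.025 m).
It also fails if it takes over 72 s, if anything falls off the work surface, if the arm or the gripper's body presses on something with over 40 N, if the wrist force passes 120 N, or if a joint passes its speed limit or range.

ROBOT

A 6-joint arm with a two-finger parallel gripper is mounted at the origin on a cart in front of the work surface, level with it; the furniture and walls round the work are solid. World frame = base frame: x ahead of the robot, y to its left, z up, the work surface at z = 0. Lengths are in m, angles in degrees, forces in N, time in s.
With the tool pointing down it reaches from about 0.375 to 0.9 m from the base axis. Payload 3.1 kg.
Tool frame: the origin (TCP) lies on the centre line of the jaws, within the pads' length; the fingertips stand 25 mm ahead of it and the grasp point (between the pads) lies 6 mm ahead of it; y points along the fingers, x is the direction in which the jaws open and shut, and the axes are right-handed (so a half turn about y gives the same grasp; the last joint's range is limited). The gripper opens to 87 mm and grips with 3 to 60 N. Pads are 19 mm wide; open, the fingers measure 117 mm over their backs; the gripper's body (75 mm by 190 mm) begins 51 mm behind the grasp point.
Start: joints at [-74.57, 30.224, 82.088, -0, 67.689, -10.227], TCP at [0.271, -0.563, 0.248] pointing down, gripper open.
Joint ranges: [-176.69, 176.69], [-43.24, 126.21], [12.49, 139.97], [-82, 262], [0, 151.66], [-163.58, 163.58]. Speed limits (degrees/s): [159.86, 159.86, 180, 180, 180, 180].

INTERFACE

Orientations are given as a 3x3 rotation matrix whose columns are the frame's x, y, z axes.
In Python, from rig import * gives the robot as it stands.
- The arm moves only by the tool play_rows, never from a script. Its argument "commands" is a list of rows, each a list of 2 entries, a list of its own where there are three numbers: the shift along the world's x, y, z in m, then the turn, a rotation vector about the world's x, y, z in rad. A call has 1 to 10 rows; each row is the pose to reach, as a shift and turn from the pose commanded when the call began; what a row does not reach only later rows make up. A row lasts 1/8 s, in which the tool goes at most 62.5 mm and 10.7 degrees, less where a joint would pass 70% of its speed; a pose out of reach is approached as far as the arm can. A call with a gripper value outside its range is refused whole. "gripper" is the finger opening in m, from 0 to 0.087, set as the call begins (left out, the last holds). The fingers move at their own pace and stop on an object; the grip force is fixed at half the most. Time passes only in rows, so rows that repeat a pose let the fingers close. It gives the time, the measured TCP pose, the force and the opening at its end, in the units of the state.
- read_state(): the state, without advancing time (a new reading comes with each control period).
- capture(name): name is "side" or "top" or "wrist"; returns a dict with "frame" (400x640x3 uint8, red, green, blue), "depth" (400x640 float32, m along the optical axis (not along the pixel's ray), 0 where there is no reading), "mtx" (3x3 intrinsics, pixels), "cam_to_world" (4x4, takes a point from camera to world coordinates); the wrist camera has in their place "hand_eye" (4x4, takes a point from camera to tool coordinates, whose origin is the TCP and whose axes are the tool frame's). Camera axes: x right, y down, z forward; pixel columns grow to the right and rows downward; lengths in m; the calibration is good to about 2 mm. A picture is of the moment at which its call begins: read the wrist's pose just before it.
- hand_in(): hands the job in, once; it reports no verdict.
The state is a dict: "time_s": time; "joint_positions": joint angles; "qvel": joint speeds; "tau": joint torques, N m; "position": TCP position; "tcp_rot": TCP orientation; "force": force on the tool from outside, world axes, zero at the start; "moment": the same for the moment, N m; "opening": opening from 0.0 (shut) to 1.0 (fully open).
Only numpy, scipy, OpenCV 4.12 (cv2) and the standard library are available. Lean on these libraries where they do the work, as an engineer would, in place of code of your own. Each camera call takes 0.05 s, during which the arm holds its last target. There are 200 camera calls.

## Working session

There is one attempt and no reset: what is moved stays moved. The work goes in short steps, Python scripts to look and compute and a tool call to move; the robot and the scene stay as the last step left them, time stands still between calls to the robot, and variables do not carry over. Pictures are saved under pics/ and viewed, about 8 in all and at most 12, crops included, and the job is handed in when it is done.

Besides the shell and the picture viewer there is one more tool, called after ">>>" in YAML: its name, and indented under it one key for each argument. play_rows: Moves the arm, as the interface text tells. Its arguments: {"type":"object","properties":{"commands":{"type":"array"},"gripper":{"type":"number"}},"required":["commands"]}

```bash
ls; mkdir -p pics
cat > h.py <<'E'
from rig import *
import numpy as np, cv2
def save(n,img): cv2.imwrite('pics/'+n,cv2.cvtColor(img,cv2.COLOR_RGB2BGR))
def pts(c,T=None):
    T=c['cam_to_world'] if T is None else T
    d=c['depth'];v,u=np.mgrid[:d.shape[0],:d.shape[1]];K=c['mtx']
    p=np.stack([(u-K[0,2])/K[0,0]*d,(v-K[1,2])/K[1,1]*d,d],-1)
    P=p@T[:3,:3].T+T[:3,3];P[d==0]=np.nan
    return P
E
python3 - <<'E'
from h import *
for n in('top','side'):
    c=capture(n);save(n+'0.png',c['frame']);np.savez(n+'0.npz',**c)
    print(n,c['cam_to_world'].round(3).tolist())
s=read_state();print(s['time_s'],s['position'],s['tcp_rot'],s['force'])
E
```

```text
pics
top [[0.143, -0.969, 0.203, 0.429], [-0.99, -0.142, 0.023, -0.349], [0.006, -0.204, -0.979, 1.054], [0.0, 0.0, 0.0, 1.0]]
side [[0.999, -0.002, -0.055, 0.653], [0.049, -0.403, 0.914, -1.12], [-0.024, -0.915, -0.402, 0.459], [0.0, 0.0, 0.0, 1.0]]
0.1 [ 0.27047685 -0.56278146  0.24668626] [[ 4.33001544e-01 -5.20321417e-04  9.01393029e-01]
 [-9.01391191e-01  1.84992997e-03  4.33001729e-01]
 [-1.89281405e-03 -9.99998154e-01  3.32009393e-04]] [-0.83629036  0.01904053  0.02097347]
```

View pics/top0.png

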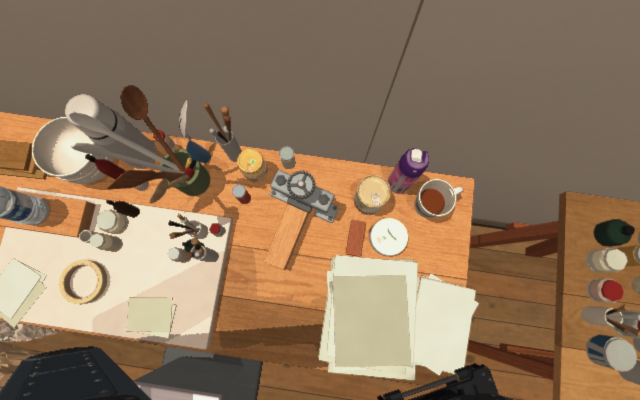

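View pics/side0.png

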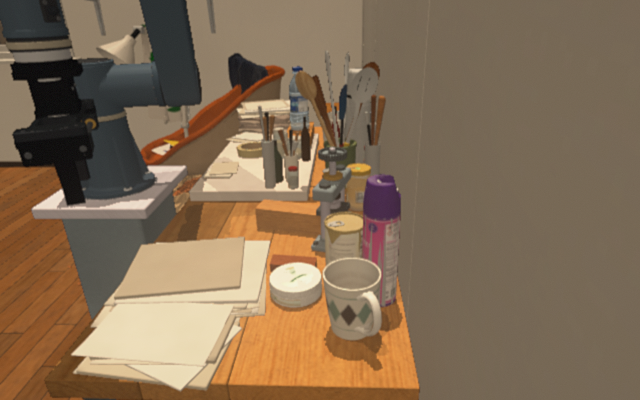

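The top view shows the wheel at about (301,184), with the press bridge running (275,180)–(335,213). The block runs from there to (280,262), the offcut is at (356,238), the pot at (389,237), the tin at (374,194) and the jar at (250,163). In the side view the wheel is at (332,155). Next I measure these from depth.

```bash
cat > m.py <<'E'
from h import *
c=dict(np.load('top0.npz'));P=pts(c)
f=c['frame']
def reg(u0,u1,v0,v1,z0,z1):
    Q=P[v0:v1,u0:u1].reshape(-1,3);return Q[(Q[:,2]>z0)&(Q[:,2]<z1)]
for n,a in dict(wheel=(275,330,160,205,.165,.21),block=(260,320,200,275,.04,.06),bridge=(265,345,165,225,.115,.145),
   tin=(350,395,170,220,.1,.12),pot=(365,412,215,260,.025,.04),off=(343,370,215,260,.012,.024),jar=(235,270,145,185,.09,.115)).items():
    Q=reg(*a)
    if len(Q)<5: print(n,len(Q));continue
    q=Q[:,:2].astype(np.float32);(cc,r)=cv2.minEnclosingCircle(q);mr=cv2.minAreaRect(q*1000)
    print(n,len(Q),'zmed',np.median(Q[:,2]).round(4),'circ',np.round(cc,4),round(r,4),'rect',np.round(mr[0],1),np.round(mr[1],1),round(mr[2],1))
print('table',np.nanmedian(P[270:300,240:270,2]))
# height map in the neighborhood
for v in range(130,260,12): print(v,' '.join('%3.0f,%3.0f,%3.0f|'%tuple(P[v,u]*1000) if np.isfinite(P[v,u,0]) else 'nan' for u in range(210,430,22)))
save('crop_top.png',cv2.resize(f[120:290,200:460],None,fx=3,fy=3,interpolation=cv2.INTER_CUBIC))
E
python3 m.py
```

```text
wheel 621 zmed 0.1846 circ [ 0.6289 -0.282 ] 0.0303 rect [ 628.2 -281.1] [58.3 57.5] 56.3
block 1355 zmed 0.0506 circ [ 0.5368 -0.2607] 0.0837 rect [ 537.9 -256.8] [ 56.5 160.3] 73.8
bridge 825 zmed 0.1302 circ [ 0.6275 -0.2807] 0.0716 rect [ 628.6 -281.2] [140.1  44.4] 74.0
tin 858 zmed 0.1076 circ [ 0.6666 -0.4494] 0.0524 rect [ 657.9 -448.9] [74.1 94. ] 20.0
pot 1147 zmed 0.0332 circ [ 0.555  -0.4848] 0.0623 rect [ 557.5 -495.7] [ 89.8 110.9] 85.5
off 485 zmed 0.0163 circ [ 0.5555 -0.4198] 0.0444 rect [ 555.6 -419.5] [35.2 85.2] 88.1
jar 537 zmed 0.1034 circ [ 0.6769 -0.1342] 0.0486 rect [ 681.1 -149.1] [92.9 62.6] 13.9
table -0.00012308936742633225
130 705,-84,222| 777,-77, 28| 776,-137, 55| 779,-193, 68| 777,-248, 95| 777,-300,116| 777,-351,136| 776,-398,156| 776,-445,173| 777,-489,189|
142 747,-20,  0| 714,-110,132| 778,-122,-46| 777,-185,-17| 777,-244,  8| 777,-301, 31| 777,-355, 55| 777,-407, 76| 777,-456, 97| 777,-504,118|
154 643,-108,267| 704,-99, 68| 703,-157,100| 740,-193,  0| 748,-248, -1| 778,-301,-71| 779,-360,-46| 778,-416,-16| 776,-469, 12| 714,-490,219|
166 685,-32
[... 431 characters left out ...]
| 601,-105, -1| 609,-159,  0| 616,-213,  2| 613,-272, 64| 606,-325,137| 641,-376, -1| 627,-422,104| 656,-485,  1| 664,-539,  2|
214 563,-56, -2| 571,-110, -1| 579,-164, -1| 587,-218,  1| 587,-276, 50| 601,-326, 11| 610,-380,  1| 618,-434,  2| 627,-489, -2| 633,-542,  3|
226 525,-86, 86| 542,-115, -2| 549,-169, -0| 557,-223,  0| 558,-280, 52| 573,-330, -1| 581,-384, -1| 586,-437, 14| 591,-487, 32| 604,-545,  1|
238 503,-76, 29| 512,-122,  3| 520,-175,  1| 523,-234, 52| 535,-282,  6| 543,-335, -0| 551,-388,  1| 559,-442, -2| 562,-490, 34| 575,-549, -0|
250 471,-101,104| 484,-127, -0| 491,-180,  0| 496,-238, 51| 507,-286, -1| 514,-339,  0| 522,-392,  2| 530,-445,  1| 535,-494, 28| 546,-552, -4|
```

View pics/crop_top.png

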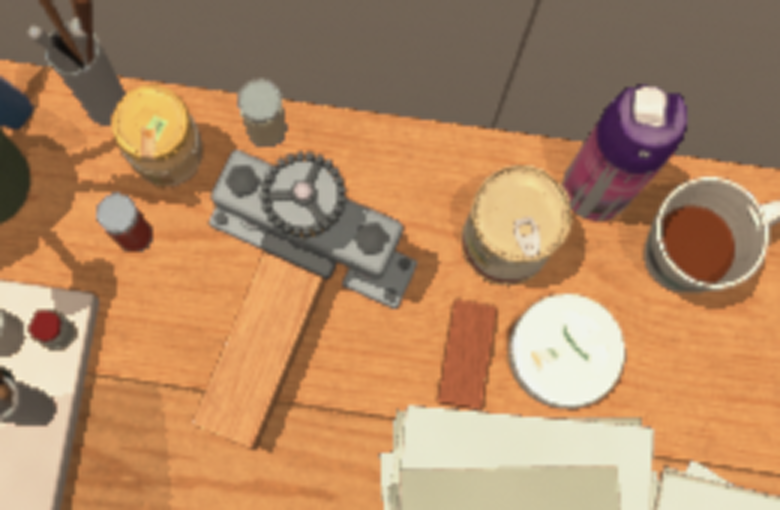

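The crop confirms the layout. The small metal pots by the press are decor, and the utensils stand to the left. Next I check the bench's front edge, tall things near the wheel, and the block's sides.

Run:
```python
from h import *
c=dict(np.load('top0.npz'));P=pts(c)
ax=np.array([.6284,-.2812])
Q=P.reshape(-1,3);r=np.hypot(*(Q[:,:2]-ax).T)
m=(Q[:,2]>.2)&(r<.25)
print('tall',len(Q[m]), [ (k.round(3).tolist()) for k in Q[m][np.argsort(r[m])][:400:40]])
for v in range(255,345,6): print(v,[P[v,u].round(3).tolist() for u in (235,255,275,300)])
# block top outline
m=(abs(P[...,2]-.0505)<.004)&(np.arange(400)[:,None]>205)&(np.arange(400)[:,None]<280)&(np.arange(640)>255)&(np.arange(640)<325)
m=cv2.morphologyEx(m.astype(np.uint8),cv2.MORPH_OPEN,np.ones((3,3)))
n,l,st,_=cv2.connectedComponentsWithStats(m);k=1+st[1:,4].argmax()
q=(P[l==k][:,:2]*1000).astype(np.float32);mr=cv2.minAreaRect(q);print(mr,cv2.boxPoints(mr))
```

```text
tall 30448 [[0.775, -0.281, 0.548], [0.776, -0.276, 0.552], [0.776, -0.286, 0.381], [0.776, -0.279, 0.531], [0.776, -0.277, 0.368], [0.776, -0.274, 0.518], [0.775, -0.267, 0.376], [0.776, -0.271, 0.324], [0.776, -0.278, 0.317], [0.775, -0.265, 0.495]]
255 [[0.473, -0.136, 0.0], [0.48, -0.185, 0.002], [0.484, -0.238, 0.053], [0.496, -0.292, -0.001]]
261 [[0.459, -0.138, -0.002], [0.465, -0.187, 0.0], [0.47, -0.24, 0.051], [0.481, -0.295, -0.0]]
267 [[0.444, -0.141, -0.001], [0.451, -0.189, -0.002], [0.458, -0.237, -0.001], [0.467, -0.297, 0.002]]
273 [[0.43, -0.144, -0.003], [0.437, -0.192, 0.001], [0.444, -0.239, -0.002], [0.453, -0.299, 0.001]]
279 [[0.416, -0.146, -0.002], [0.423, -0.194, -0.001], [0.43, -0.242, 0.001], [0.439, -0.301, -0.001]]
285 [[0.402, -0.149, -0.003], [0.409, -0.196, -0.002], [0.416, -0.244, 0.0], [0.425, -0.303, -0.002]]
291 [[0.389, -0.152, -0.0], [0.396, -0.199, 0.0], [0.402, -0.247, 0.002], [0.411, -0.306, 0.002]]
297 [[0.374, -0.151, -0.02], [0.382, -0.201, -0.003], [0.389, -0.249, -0.001], [0.397, -0.308, -0.001]]
303 [[0.361, -0.157, -0.002], [0.368, -
[... 176 characters left out ...]
162, -0.002], [0.341, -0.209, 0.002], [0.348, -0.256, -0.001], [0.356, -0.314, -0.0]]
321 [[0.321, -0.165, -0.001], [0.327, -0.211, -0.001], [0.334, -0.258, -0.001], [0.343, -0.316, -0.001]]
327 [[0.307, -0.167, -0.001], [0.314, -0.214, -0.001], [0.321, -0.26, -0.001], [0.329, -0.318, -0.001]]
333 [[0.294, -0.17, 0.001], [0.301, -0.216, -0.001], [0.307, -0.262, -0.005], [0.316, -0.32, -0.002]]
339 [[0.281, -0.173, 0.003], [0.288, -0.219, 0.002], [0.294, -0.265, -0.0], [0.302, -0.322, -0.004]]
((530.97119140625, -254.38772583007812), (50.422523498535156, 144.19332885742188), 76.30535125732422) [[ 454.95544 -261.81357]
 [ 595.04956 -295.95096]
 [ 606.98694 -246.96188]
 [ 466.89282 -212.8245 ]]
```

>>> play_rows:
  commands:
    - [[0, 0, 0.06], [0, 0, 0]]
    - [[0.04, 0.03, 0.06], [0, 0, -0.18]]
    - [[0.08, 0.065, 0.06], [0, 0, -0.36]]
    - [[0.12, 0.095, 0.06], [0, 0, -0.54]]
    - [[0.16, 0.125, 0.06], [0, 0, -0.72]]
    - [[0.2, 0.155, 0.06], [0, 0, -0.9]]
    - [[0.24, 0.19, 0.06], [0, 0, -1.08]]
    - [[0.28, 0.22, 0.06], [0, 0, -1.26]]
    - [[0.32, 0.25, 0.06], [0, 0, -1.44]]
    - [[0.357, 0.282, 0.06], [0, 0, -1.62]]
  gripper: 0.087

```text
time_s: 1.35
position: [0.6287, -0.2801, 0.3068]
tcp_rot: [[-0.924, -0.001, 0.383], [-0.383, 0.0, -0.924], [0.001, -1.0, -0.001]]
force: [-0.5, 0.7, -0.3]
opening: 1.002
```

```bash
cat > w.py <<'E'
from h import *
import sys
s=read_state();T=np.eye(4);T[:3,:3]=s['tcp_rot'];T[:3,3]=s['position']
c=capture('wrist');W=T@c['hand_eye'];P=pts(c,W)
save(sys.argv[1]+'.png',c['frame']);np.savez(sys.argv[1]+'.npz',**c,T=T)
print('q',s['joint_positions'],'F',s['force'],'M',s['moment'],'p',s['position'])
Q=P.reshape(-1,3);ax=np.array([.6285,-.281]);r=np.hypot(*(Q[:,:2]-ax).T)
m=(Q[:,2]>.17)&(Q[:,2]<.215)&(r<.036)
q=Q[m];print(len(q),'top z pct',np.percentile(q[:,2],[5,25,50,75,95]).round(4))
q2=(q[:,:2]).astype(np.float32);print('circ',cv2.minEnclosingCircle(q2),'rect',cv2.minAreaRect(q2*1000))
E
python3 w.py w1
```

```text
q [-3.32964661e+01  3.24024839e+01  6.80638448e+01 -7.03489028e-03
  7.95926282e+01  1.24207587e+02] F [-0.53345837  0.72871175 -0.30036123] M [ 0.09810839 -0.01156587 -0.03616827] p [ 0.62866636 -0.28014129  0.30683242]
3043 top z pct [0.1815 0.1826 0.1847 0.1875 0.1897]
circ ((0.6272067427635193, -0.2825341820716858), 0.029848594218492508) rect ((627.357421875, -282.7249755859375), (58.749019622802734, 58.46872329711914), 36.98777389526367)
```

View pics/w1.png

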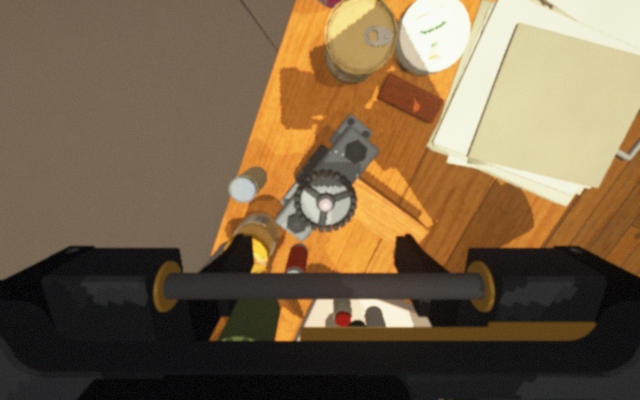

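The wrist view puts the wheel at about (326,200), clear all round. It agrees with the top view to about 1.5 mm, so I descend.

>>> play_rows:
  commands:
    - [[-0.001, -0.002, 0], [0, 0, -0.15]]
    - [[-0.001, -0.002, -0.03], [0, 0, -0.3]]
    - [[-0.001, -0.002, -0.06], [0, 0, -0.3]]
    - [[-0.001, -0.002, -0.09], [0, 0, -0.3]]
    - [[-0.001, -0.002, -0.12], [0, 0, -0.3]]
    - [[-0.001, -0.002, -0.12], [0, 0, -0.3]]
    - [[-0.001, -0.002, -0.12], [0, 0, -0.3]]

```text
time_s: 2.28
position: [0.6271, -0.2838, 0.1884]
tcp_rot: [[-0.995, 0.001, 0.099], [-0.099, -0.001, -0.995], [-0.001, -1.0, 0.001]]
force: [0.1, -0.6, 0.7]
opening: 1.0
```

>>> play_rows:
  commands:
    - [[0, 0, 0], [0, 0, 0]]
    - [[0, 0, 0], [0, 0, 0]]
    - [[0, 0, 0], [0, 0, 0]]
    - [[0, 0, 0], [0, 0, 0]]
    - [[0, 0, 0], [0, 0, 0]]
    - [[0, 0, 0], [0, 0, 0]]
  gripper: 0.05

```text
time_s: 3.02
position: [0.6274, -0.2835, 0.1882]
tcp_rot: [[-0.995, 0.002, 0.099], [-0.099, -0.001, -0.995], [-0.002, -1.0, 0.001]]
force: [2.2, 0.8, 2.6]
opening: 0.678
```

```bash
cat > s.py <<'E'
from h import *
s=read_state();R=s['tcp_rot']
print('t',s['time_s'],'p',s['position'].round(4) if hasattr(s['position'],'round') else s['position'],'phi',np.degrees(np.arctan2(R[1][0],R[0][0])).round(2),'F',np.round(s['force'],2),'M',np.round(s['moment'],3),'q6',s['joint_positions'][5],'tau',np.round(s['tau'],3),'op',s['opening'])
E
python3 s.py
```

```text
t 3.025 p [ 0.6274 -0.2835  0.1882] phi -174.35 F [2.21 0.78 2.61] M [ 0.247 -0.325  0.007] q6 140.73065507704928 tau [-1.0790e+00 -4.8099e+01 -1.5680e+01 -4.7700e-01  3.1900e-01 -2.0000e-03] op 0.6784929276378049
```

>>> play_rows:
  commands:
    - [[0.0005, 0.0015, 0], [0, 0, 0]]
    - [[0.0005, 0.0015, 0.0006], [0, 0, 0.14]]
    - [[0.0005, 0.0015, 0.0013], [0, 0, 0.28]]
    - [[0.0005, 0.0015, 0.0019], [0, 0, 0.42]]
    - [[0.0005, 0.0015, 0.0025], [0, 0, 0.56]]
    - [[0.0005, 0.0015, 0.0032], [0, 0, 0.7]]

```text
time_s: 3.78
position: [0.6281, -0.2828, 0.1914]
tcp_rot: [[-0.695, 0.003, 0.719], [-0.719, -0.002, -0.695], [-0.001, -1.0, 0.003]]
force: [3.3, -0.6, 2.0]
opening: 0.681
```

```bash
python3 s.py
```

```text
t 3.775 p [ 0.6281 -0.2828  0.1914] phi -134.06 F [ 3.35 -0.63  2.04] M [-0.135 -0.384 -0.286] q6 100.55185280418726 tau [  0.082 -48.283 -15.032  -0.245   0.823   0.429] op 0.6805778251751797
```

>>> play_rows:
  commands:
    - [[0.0005, 0, 0.0006], [0, 0, 0.14]]
    - [[0.0005, 0, 0.0013], [0, 0, 0.28]]
    - [[0.0005, 0, 0.0019], [0, 0, 0.42]]
    - [[0.0005, 0, 0.0025], [0, 0, 0.56]]
    - [[0.0005, 0, 0.0032], [0, 0, 0.7]]
    - [[0.0005, 0, 0.0038], [0, 0, 0.84]]
    - [[0.0005, 0, 0.0044], [0, 0, 0.98]]
    - [[0.0005, 0, 0.005], [0, 0, 1.12]]
    - [[0.0005, 0, 0.0057], [0, 0, 1.26]]
    - [[0.0005, 0, 0.0063], [0, 0, 1.4]]

```text
time_s: 5.03
position: [0.6286, -0.2817, 0.1976]
tcp_rot: [[0.59, 0.003, 0.807], [-0.807, 0.0, 0.59], [0.002, -1.0, 0.002]]
force: [3.7, 0.8, 3.2]
opening: 0.683
```

```bash
python3 s.py
```

```text
t 5.025 p [ 0.6286 -0.2817  0.1976] phi -53.84 F [3.69 0.81 3.22] M [ 0.125 -0.574 -0.262] q6 20.36075175532806 tau [ -1.278 -47.36  -15.57   -0.68    0.575   0.426] op 0.6832242119993578
```

>>> play_rows:
  commands:
    - [[0, 0, 0.0005], [0, 0, 0.1]]
    - [[0, 0, 0.0009], [0, 0, 0.2]]

```text
time_s: 5.28
position: [0.6285, -0.2815, 0.1986]
tcp_rot: [[0.738, 0.003, 0.675], [-0.675, 0.0, 0.738], [0.002, -1.0, 0.002]]
force: [2.8, 1.0, 2.3]
opening: 0.679
```

```bash
python3 s.py
```

```text
t 5.275 p [ 0.6285 -0.2815  0.1986] phi -42.46 F [2.8  0.99 2.35] M [ 0.138 -0.56  -0.336] q6 8.975969153447116 tau [ -1.369 -47.185 -15.669  -0.725   0.52    0.221] op 0.6791914827660314
```

>>> play_rows:
  commands:
    - [[0, 0, 0.0003], [0, 0, 0.06]]

```text
time_s: 5.4
position: [0.6285, -0.2815, 0.1988]
tcp_rot: [[0.776, 0.002, 0.63], [-0.63, 0.0, 0.776], [0.002, -1.0, 0.002]]
force: [3.4, 1.7, 2.3]
opening: 0.677
```

```bash
python3 s.py
```

```text
t 5.4 p [ 0.6285 -0.2815  0.1988] phi -39.08 F [3.39 1.69 2.29] M [ 0.117 -0.639 -0.28 ] q6 5.6017309466935705 tau [-1.3850e+00 -4.7420e+01 -1.5772e+01 -7.4100e-01  5.4600e-01 -3.4000e-02] op 0.6765988173173982
```

>>> play_rows:
  commands:
    - [[0, 0, 0.0003], [0, 0, 0.06]]

```text
time_s: 5.52
position: [0.6285, -0.2814, 0.199]
tcp_rot: [[0.813, 0.002, 0.583], [-0.583, 0.001, 0.813], [0.002, -1.0, 0.002]]
force: [2.3, 2.4, 3.7]
opening: 0.678
```

```bash
python3 s.py
```

```text
t 5.525 p [ 0.6285 -0.2814  0.199 ] phi -35.66 F [2.34 2.37 3.74] M [ 0.16  -0.615 -0.287] q6 2.176976352344955 tau [-1.3950e+00 -4.7456e+01 -1.5831e+01 -7.6600e-01  5.3700e-01 -7.0000e-03] op 0.677997437118373
```

```bash
cat > s.py <<'E'
from h import *
L=[]
for i in range(5):
    L.append(read_state())
    if i<4: capture('side')
s=L[-1];R=s['tcp_rot'];phi=np.degrees(np.arctan2(R[1][0],R[0][0]))
M=np.array([k['moment'][2] for k in L])
print('t',s['time_s'],'p',np.round(s['position'],4),'phi',phi.round(2),'turn',np.radians(phi+174.35).round(3),'F',np.mean([k['force'] for k in L],0).round(1),'Mz',M.mean().round(3),M.std().round(3),'op',round(s['opening'],3))
E
python3 s.py
```

```text
t 5.725 p [ 0.6284 -0.2815  0.1991] phi -35.73 turn 2.419 F [2.5 2.4 3.5] Mz -0.051 0.148 op 0.677
```

>>> play_rows:
  commands:
    - [[0, 0, 0.0003], [0, 0, 0.07]]
    - [[0, 0, 0.0006], [0, 0, 0.14]]

```text
time_s: 5.98
position: [0.6283, -0.2814, 0.1996]
tcp_rot: [[0.886, 0.002, 0.464], [-0.464, 0.001, 0.886], [0.001, -1.0, 0.001]]
force: [3.1, 2.7, 4.2]
opening: 0.676
```

```bash
python3 s.py
```

```text
t 6.175 p [ 0.6283 -0.2815  0.1996] phi -27.73 turn 2.559 F [3.4 2.9 4.3] Mz -0.113 0.171 op 0.678
```

>>> play_rows:
  commands:
    - [[0, 0, 0.0003], [0, 0, 0.07]]
    - [[0, 0, 0.0006], [0, 0, 0.14]]

```text
time_s: 6.42
position: [0.6282, -0.2815, 0.2002]
tcp_rot: [[0.942, 0.001, 0.337], [-0.337, 0.001, 0.942], [0.001, -1.0, 0.001]]
force: [3.0, 2.4, 5.1]
opening: 0.68
```

```bash
python3 s.py
```

```text
t 6.625 p [ 0.6281 -0.2815  0.2002] phi -19.74 turn 2.698 F [3.5 3.4 5.2] Mz -0.14 0.154 op 0.682
```

```bash
sed -i 's/M.mean().round(3),M.std().round(3)/M.round(3)/' s.py
```

>>> play_rows:
  commands:
    - [[0, 0, 0.0004], [0, 0, 0.07]]
    - [[0, 0, 0.0008], [0, 0, 0.14]]

```text
time_s: 6.88
position: [0.6281, -0.2814, 0.2008]
tcp_rot: [[0.979, 0.001, 0.203], [-0.203, 0.001, 0.979], [0.001, -1.0, 0.001]]
force: [3.7, 3.3, 4.2]
opening: 0.677
```

```bash
python3 s.py
```

```text
t 7.075 p [ 0.628  -0.2815  0.2008] phi -11.74 turn 2.838 F [3.3 4.2 4.7] Mz [-0.481 -0.294 -0.05  -0.146 -0.107] op 0.676
```

>>> play_rows:
  commands:
    - [[0, 0, 0.0004], [0, 0, 0.07]]
    - [[0, 0, 0.0008], [0, 0, 0.14]]

```text
time_s: 7.32
position: [0.6279, -0.2814, 0.2014]
tcp_rot: [[0.998, 0.001, 0.064], [-0.064, 0.001, 0.998], [0.001, -1.0, 0.001]]
force: [3.9, 2.8, 3.7]
opening: 0.684
```

```bash
python3 s.py
```

```text
t 7.525 p [ 0.6279 -0.2814  0.2014] phi -3.74 turn 2.978 F [3.5 3.7 4.3] Mz [-0.53  -0.255 -0.193 -0.076 -0.136] op 0.681
```

The torque has been climbing since about 2.4 rad, so the screw may already be on the stop. I back off slightly as a safe test: a loaded screw lowers with almost no torque, an unloaded one takes about 0.25 N m.

>>> play_rows:
  commands:
    - [[0, 0, -0.0003], [0, 0, -0.07]]
    - [[0, 0, -0.0006], [0, 0, -0.14]]

```text
time_s: 7.78
position: [0.628, -0.2814, 0.2008]
tcp_rot: [[0.979, 0.001, 0.205], [-0.205, 0.0, 0.979], [0.001, -1.0, 0.0]]
force: [4.0, 3.6, 5.0]
opening: 0.676
```

```bash
python3 s.py
```

```text
t 7.975 p [ 0.628  -0.2815  0.2008] phi -11.81 turn 2.837 F [3.8 3.4 4.4] Mz [ 0.06  -0.151 -0.351 -0.41  -0.328] op 0.68
```

The lowering torque was only 0.06 N m, so the stop is loaded with roughly 40–45 N. I back off a little towards 30 N.

>>> play_rows:
  commands:
    - [[0, 0, -0.0003], [0, 0, -0.07]]
    - [[0, 0, -0.0006], [0, 0, -0.14]]

```text
time_s: 8.22
position: [0.6281, -0.2816, 0.2002]
tcp_rot: [[0.941, 0.001, 0.34], [-0.34, -0.0, 0.941], [0.001, -1.0, 0.0]]
force: [3.4, 3.4, 4.5]
opening: 0.684
```

```bash
python3 s.py
```

```text
t 8.425 p [ 0.6281 -0.2815  0.2002] phi -19.81 turn 2.697 F [3.8 3.5 4.6] Mz [ 0.093 -0.102 -0.302 -0.313 -0.331] op 0.678
```

>>> play_rows:
  commands:
    - [[0, 0, -0.0003], [0, 0, -0.07]]
    - [[0, 0, -0.0006], [0, 0, -0.14]]

```text
time_s: 8.68
position: [0.6282, -0.2817, 0.1996]
tcp_rot: [[0.884, 0.001, 0.467], [-0.467, -0.0, 0.884], [0.001, -1.0, 0.0]]
force: [3.2, 3.3, 4.5]
opening: 0.674
```

```bash
python3 s.py
```

```text
t 8.875 p [ 0.6282 -0.2817  0.1996] phi -27.82 turn 2.557 F [3.7 3.5 4.1] Mz [ 0.103 -0.019 -0.183 -0.209 -0.242] op 0.679
```

>>> play_rows:
  commands:
    - [[0, 0, -0.0003], [0, 0, -0.07]]
    - [[0, 0, -0.0006], [0, 0, -0.14]]

```text
time_s: 9.12
position: [0.6282, -0.2817, 0.199]
tcp_rot: [[0.81, 0.001, 0.586], [-0.586, -0.001, 0.81], [0.001, -1.0, 0.0]]
force: [3.3, 2.5, 5.1]
opening: 0.68
```

```bash
python3 s.py
```

```text
t 9.325 p [ 0.6282 -0.2817  0.199 ] phi -35.83 turn 2.418 F [4.1 3.  3.9] Mz [ 0.161 -0.039 -0.161 -0.201 -0.2  ] op 0.678
```

>>> play_rows:
  commands:
    - [[0, 0, -0.0003], [0, 0, -0.07]]
    - [[0, 0, -0.0006], [0, 0, -0.14]]

```text
time_s: 9.57
position: [0.6282, -0.2819, 0.1985]
tcp_rot: [[0.721, 0.001, 0.693], [-0.693, -0.001, 0.721], [0.001, -1.0, 0.0]]
force: [3.3, 3.1, 4.6]
opening: 0.674
```

```bash
python3 s.py
```

```text
t 9.775 p [ 0.6282 -0.2819  0.1985] phi -43.84 turn 2.278 F [4.2 3.1 4.2] Mz [ 0.213 -0.046 -0.113 -0.144 -0.145] op 0.677
```

>>> play_rows:
  commands:
    - [[0, 0, -0.0003], [0, 0, -0.07]]
    - [[0, 0, -0.0006], [0, 0, -0.14]]

```text
time_s: 10.02
position: [0.6282, -0.2819, 0.1978]
tcp_rot: [[0.617, 0.001, 0.787], [-0.787, -0.001, 0.617], [0.001, -1.0, 0.0]]
force: [4.1, 2.6, 3.8]
opening: 0.681
```

```bash
python3 s.py
```

```text
t 10.225 p [ 0.6282 -0.282   0.1978] phi -51.86 turn 2.138 F [4.4 3.  3.7] Mz [ 0.228  0.039 -0.117 -0.147 -0.142] op 0.681
```

>>> play_rows:
  commands:
    - [[0, 0, 0.0003], [0, 0, 0.07]]
    - [[0, 0, 0.0006], [0, 0, 0.14]]

```text
time_s: 10.48
position: [0.6282, -0.2819, 0.1984]
tcp_rot: [[0.722, 0.001, 0.691], [-0.691, -0.0, 0.722], [0.001, -1.0, 0.001]]
force: [5.1, 3.1, 4.4]
opening: 0.678
```

```bash
python3 s.py
```

```text
t 10.675 p [ 0.6282 -0.2819  0.1985] phi -43.79 turn 2.279 F [4.5 3.1 4.2] Mz [-0.312 -0.066  0.06   0.068  0.096] op 0.678
```

>>> play_rows:
  commands:
    - [[0, 0, 0.0003], [0, 0, 0.07]]
    - [[0, 0, 0.0006], [0, 0, 0.14]]

```text
time_s: 10.92
position: [0.6282, -0.2818, 0.199]
tcp_rot: [[0.812, 0.001, 0.584], [-0.584, -0.0, 0.812], [0.001, -1.0, 0.001]]
force: [3.8, 3.1, 3.7]
opening: 0.68
```

```bash
python3 s.py
```

```text
t 11.125 p [ 0.6282 -0.2818  0.199 ] phi -35.77 turn 2.419 F [4.1 3.4 4.2] Mz [-0.378 -0.157  0.079  0.096  0.059] op 0.683
```

>>> play_rows:
  commands:
    - [[0, 0, 0.0003], [0, 0, 0.07]]
    - [[0, 0, 0.0006], [0, 0, 0.14]]

```text
time_s: 11.38
position: [0.6281, -0.2817, 0.1996]
tcp_rot: [[0.885, 0.001, 0.465], [-0.465, 0.0, 0.885], [0.001, -1.0, 0.001]]
force: [3.8, 3.8, 3.7]
opening: 0.681
```

```bash
python3 s.py
```

```text
t 11.575 p [ 0.6281 -0.2817  0.1996] phi -27.76 turn 2.558 F [4.4 3.6 3.8] Mz [-0.382 -0.194 -0.015 -0.015 -0.011] op 0.677
```

>>> play_rows:
  commands:
    - [[0, 0, 0.0003], [0, 0, 0.06]]
    - [[0, 0, 0.0006], [0, 0, 0.12]]

```text
time_s: 11.82
position: [0.6281, -0.2816, 0.2001]
tcp_rot: [[0.934, 0.001, 0.356], [-0.356, 0.0, 0.934], [0.001, -1.0, 0.001]]
force: [4.0, 4.0, 3.7]
opening: 0.682
```

```bash
python3 s.py
```

```text
t 12.025 p [ 0.6281 -0.2816  0.2001] phi -20.91 turn 2.678 F [4.1 3.6 3.8] Mz [-0.425 -0.203 -0.151 -0.133 -0.08 ] op 0.682
```

Both the up and down sweeps put contact near 2.3–2.45 rad, so at 2.68 rad the stop carries about 20–34 N, inside the snug band. I release here.

>>> play_rows:
  commands:
    - [[0, 0, 0], [0, 0, 0]]
    - [[0, 0, 0], [0, 0, 0]]
    - [[0, 0, 0], [0, 0, 0]]
    - [[0, 0, 0], [0, 0, 0]]
  gripper: 0.087

```text
time_s: 12.52
position: [0.627, -0.2821, 0.1996]
tcp_rot: [[0.935, -0.002, 0.355], [-0.355, 0.0, 0.935], [-0.002, -1.0, -0.0]]
force: [1.0, 0.6, 0.6]
opening: 0.978
```

>>> play_rows:
  commands:
    - [[0, 0, 0.03], [0, 0, 0]]
    - [[0, 0, 0.06], [0, 0, 0]]
    - [[0, 0, 0.1], [0, 0, 0]]
    - [[0, 0, 0.1], [0, 0, 0]]
    - [[0, 0, 0.1], [0, 0, 0]]

```text
time_s: 13.15
position: [0.627, -0.2816, 0.2994]
tcp_rot: [[0.935, -0.001, 0.355], [-0.355, 0.001, 0.935], [-0.002, -1.0, 0.0]]
force: [0.3, -0.2, -0.6]
opening: 1.001
```

```bash
python3 s.py
python3 - <<'E'
from h import *
s=read_state();T=np.eye(4);T[:3,:3]=s['tcp_rot'];T[:3,3]=s['position']
c=capture('wrist');W=T@c['hand_eye'];P=pts(c,W);save('w2.png',c['frame'])
ax=np.array([.628,-.282]);d=P[...,:2]-ax
m=(np.hypot(d[...,0],d[...,1])<.032)&(P[...,2]>.17)&(P[...,2]<.23);print('wheel z',np.percentile(P[m][:,2],[25,50,75,95]).round(4))
print('q',s['joint_positions'])
m=(abs(P[...,2]-.0505)<.006)&(d[...,0]<-.03)&(d[...,0]>-.25)&(abs(d[...,1]-.03)<.08)
m=cv2.morphologyEx(m.astype(np.uint8),cv2.MORPH_OPEN,np.ones((3,3)))
n,l,st,_=cv2.connectedComponentsWithStats(m)
if n>1:
    k=1+st[1:,4].argmax();q=(P[l==k][:,:2]*1000).astype(np.float32);mr=cv2.minAreaRect(q);print(st[k],mr,cv2.boxPoints(mr))
# block top via top cam
E
```

```text
t 13.35 p [ 0.627  -0.2815  0.2983] phi -20.8 turn 2.68 F [0.5 0.  0.1] Mz [-0.031 -0.044 -0.049 -0.046  0.005] op 1.002
wheel z [0.1947 0.1967 0.1996 0.2016]
q [-3.34704977e+01  3.27484304e+01  6.87574991e+01 -4.92019333e-03
  7.86845370e+01 -1.26671942e+01]
[ 196  159  106   48 3685] ((527.4147338867188, -255.8621368408203), (50.79407501220703, 141.47573852539062), 76.476318359375) [[ 452.69916 -264.01315]
 [ 590.25226 -297.09686]
 [ 602.1303  -247.71112]
 [ 464.5772  -214.62741]]
```

View pics/w2.png

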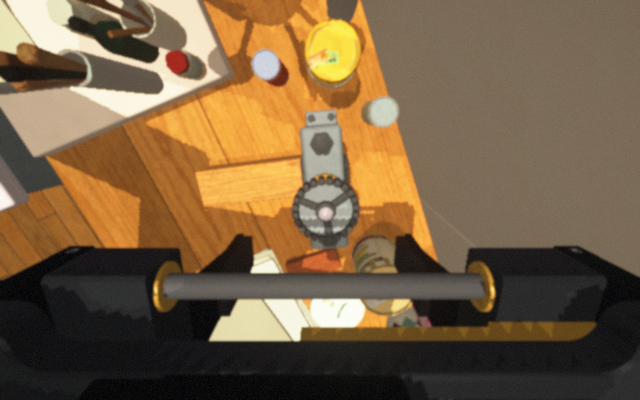

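The wheel rose 12.0 mm by depth, matching 2.68 rad × 4.5 = 12.06, so the grip didn't slip. In the wrist view the block runs (200,185)–(300,170) and is clear. Before grasping I check the camera's offset and what stands near the hand's sweep.

Run:
```python
from h import *
c=capture('wrist');print(c['hand_eye'].round(3))
c=dict(np.load('top0.npz'));Q=pts(c).reshape(-1,3)
m=(Q[:,0]>.3)&(Q[:,0]<.62)&(Q[:,1]>-.19)&(Q[:,1]<-.03)&(Q[:,2]>.05)
q=Q[m]
H,xe,ye=np.histogram2d(q[:,0],q[:,1],bins=[8,4],range=[[.3,.62],[-.19,-.03]])
for i in range(8): print(xe[i].round(2),[ (round(ye[j],2),int(H[i,j]), q[(q[:,0]>=xe[i])&(q[:,0]<xe[i+1])&(q[:,1]>=ye[j])&(q[:,1]<ye[j+1])][:,2].max().round(3) if H[i,j] else 0) for j in range(4)])
```

```text
[[ 1.    -0.     0.    -0.001]
 [-0.    -0.29   0.957 -0.137]
 [-0.    -0.957 -0.29   0.079]
 [ 0.     0.     0.     1.   ]]
0.3 [(np.float64(-0.19), 1042, np.float64(0.73)), (np.float64(-0.15), 1053, np.float64(0.709)), (np.float64(-0.11), 429, np.float64(0.675)), (np.float64(-0.07), 0, 0)]
0.34 [(np.float64(-0.19), 0, 0), (np.float64(-0.15), 0, 0), (np.float64(-0.11), 0, 0), (np.float64(-0.07), 0, 0)]
0.38 [(np.float64(-0.19), 0, 0), (np.float64(-0.15), 0, 0), (np.float64(-0.11), 0, 0), (np.float64(-0.07), 0, 0)]
0.42 [(np.float64(-0.19), 0, 0), (np.float64(-0.15), 31, np.float64(0.249)), (np.float64(-0.11), 168, np.float64(0.211)), (np.float64(-0.07), 120, np.float64(0.121))]
0.46 [(np.float64(-0.19), 0, 0), (np.float64(-0.15), 21, np.float64(0.23)), (np.float64(-0.11), 207, np.float64(0.229)), (np.float64(-0.07), 229, np.float64(0.168))]
0.5 [(np.float64(-0.19), 0, 0), (np.float64(-0.15), 2, np.float64(0.072)), (np.float64(-0.11), 180, np.float64(0.136)), (np.float64(-0.07), 360, np.float64(0.31))]
0.54 [(np.float64(-0.19), 0, 0), (np.float64(-0.15), 0, 0), (np.float64(-0.11), 0, 0), (np.float64(-0.07), 207, np.float64(0.313))]
0.58 [(np.float64(-0.19), 1, np.float64(0.061)), (np.float64(-0.15), 152, np.float64(0.094)), (np.float64(-0.11), 0, 0), (np.float64(-0.07), 61, np.float64(0.283))]
```

Run:
```python
from h import *
c=dict(np.load('top0.npz'));Q=pts(c).reshape(-1,3)
for x in np.arange(.38,.64,.02):
    m=(Q[:,0]>=x)&(Q[:,0]<x+.02)&(Q[:,1]<-.07)&(Q[:,1]>-.19)&(Q[:,2]>.07);q=Q[m]
    if len(q): 
        i=np.argsort(q[:,1])[:3]; print(round(x,2),len(q),q[i].round(3).tolist())
# papers heights
P=pts(c);print([P[v,u].round(4).tolist() for v,u in((270,340),(265,350),(300,340),(300,370))])
c=capture('top');save('t2.png',cv2.resize(c['frame'][140:340,60:340],None,fx=2.8,fy=2.8,interpolation=cv2.INTER_CUBIC))
```

```text
0.44 187 [[0.455, -0.119, 0.244], [0.457, -0.118, 0.243], [0.453, -0.118, 0.246]]
0.46 192 [[0.464, -0.115, 0.214], [0.466, -0.114, 0.216], [0.462, -0.114, 0.211]]
0.48 23 [[0.48, -0.102, 0.21], [0.482, -0.102, 0.211], [0.482, -0.101, 0.215]]
0.5 74 [[0.518, -0.108, 0.076], [0.514, -0.107, 0.07], [0.516, -0.107, 0.071]]
0.52 75 [[0.524, -0.11, 0.072], [0.523, -0.11, 0.078], [0.521, -0.109, 0.074]]
0.58 5 [[0.6, -0.14, 0.079], [0.6, -0.137, 0.078], [0.599, -0.135, 0.079]]
0.6 120 [[0.613, -0.15, 0.071], [0.615, -0.15, 0.072], [0.616, -0.149, 0.086]]
0.62 54 [[0.622, -0.148, 0.083], [0.622, -0.147, 0.093], [0.624, -0.147, 0.091]]
[[0.4724, -0.3924, 0.032], [0.4869, -0.4137, 0.0372], [0.4049, -0.4009, 0.046], [0.4147, -0.4688, 0.0437]]
```

View pics/t2.png

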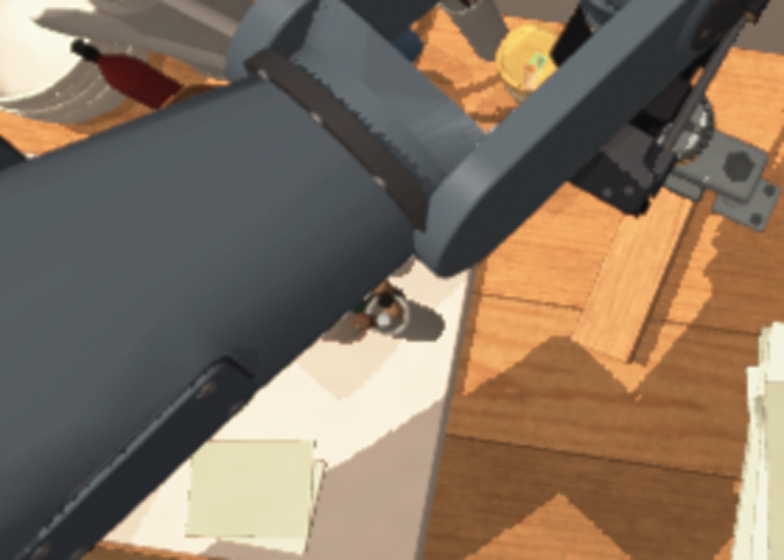

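Run:
```python
from h import *
c=capture('top');P=pts(c)
for (x,y) in ((100,300),(250,230),(330,160),(400,230),(450,240),(300,30),(440,100),(560,150),(640,80),(610,180),(640,190)):
    u,v=int(60+x/2.8),int(140+y/2.8);print((x,y),P[v,u].round(3))
```

```text
(100, 300) [ 0.433 -0.169  0.711]
(250, 230) [ 0.461 -0.195  0.683]
(330, 160) [ 0.49  -0.206  0.66 ]
(400, 230) [ 0.473 -0.227  0.636]
(450, 240) [ 0.473 -0.244  0.634]
(300, 30) [ 0.542 -0.175  0.63 ]
(440, 100) [ 0.521 -0.234  0.641]
(560, 150) [ 0.516 -0.273  0.606]
(640, 80) [ 0.551 -0.296  0.592]
(610, 180) [ 0.545 -0.265  0.387]
(640, 190) [ 0.542 -0.283  0.387]
```

>>> play_rows:
  commands:
    - [[-0.013, 0.003, 0], [0, 0, 0.17]]
    - [[-0.026, 0.007, 0], [0, 0, 0.34]]
    - [[-0.039, 0.01, 0], [0, 0, 0.51]]
    - [[-0.052, 0.014, 0], [0, 0, 0.68]]
    - [[-0.064, 0.017, 0], [0, 0, 0.85]]
    - [[-0.077, 0.021, 0], [0, 0, 1.02]]
    - [[-0.09, 0.024, 0], [0, 0, 1.19]]
    - [[-0.103, 0.028, 0], [0, 0, 1.36]]
    - [[-0.115, 0.031, 0], [0, 0, 1.53]]
    - [[-0.128, 0.034, 0], [0, 0, 1.696]]

```text
time_s: 14.8
position: [0.4993, -0.2477, 0.3002]
tcp_rot: [[0.23, 0.0, -0.973], [0.973, -0.0, 0.23], [-0.0, -1.0, -0.0]]
force: [0.4, -0.6, 0.1]
opening: 1.002
```

>>> play_rows:
  commands:
    - [[0, 0, -0.04], [0, 0, 0]]
    - [[0, 0, -0.08], [0, 0, 0]]
    - [[0, 0, -0.12], [0, 0, 0]]
    - [[0, 0, -0.16], [0, 0, 0]]
    - [[0, 0, -0.16], [0, 0, 0]]
    - [[0, 0, -0.16], [0, 0, 0]]

```text
time_s: 15.55
position: [0.5005, -0.2485, 0.1413]
tcp_rot: [[0.235, 0.002, -0.972], [0.972, -0.001, 0.235], [-0.001, -1.0, -0.002]]
force: [-0.2, 0.1, -0.3]
opening: 1.002
```

Run:
```python
from h import *
s=read_state();T=np.eye(4);T[:3,:3]=s['tcp_rot'];T[:3,3]=s['position']
c=capture('wrist');P=pts(c,T@c['hand_eye']);save('w3.png',c['frame']);R=T[:3,:3]
print(s['time_s'],T[:3,3].round(4),np.degrees(np.arctan2(R[1,0],R[0,0])),s['force'],s['joint_positions'])
m=(abs(P[...,2]-.0505)<.006)
m=cv2.morphologyEx(m.astype(np.uint8),cv2.MORPH_OPEN,np.ones((3,3)))
n,l,st,_=cv2.connectedComponentsWithStats(m);k=1+st[1:,4].argmax();q=(P[l==k][:,:2]*1000).astype(np.float32);mr=cv2.minAreaRect(q);print(st[k],mr,cv2.boxPoints(mr))
c=capture('side');save('s3.png',cv2.resize(c['frame'][60:290,150:470],None,fx=2.5,fy=2.5))
```

```text
15.55 [ 0.5005 -0.2485  0.1413] 76.38053613438922 [-0.15812261  0.07122851 -0.2943616 ] [-3.78597466e+01  3.35745173e+01  9.72424524e+01 -8.83697754e-06
  4.90641505e+01 -1.14240323e+02]
[ 293  164   63  109 6515] ((505.7161865234375, -250.5271453857422), (50.58311462402344, 96.51508331298828), 76.4160385131836) [[ 452.86835 -263.77698]
 [ 546.68353 -286.44547]
 [ 558.564   -237.27731]
 [ 464.74884 -214.60883]]
```

View pics/s3.png

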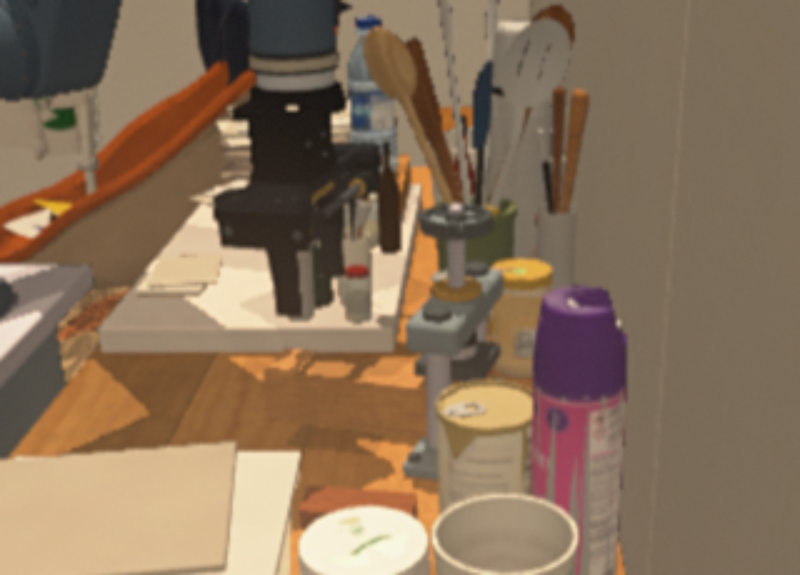

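View pics/w3.png

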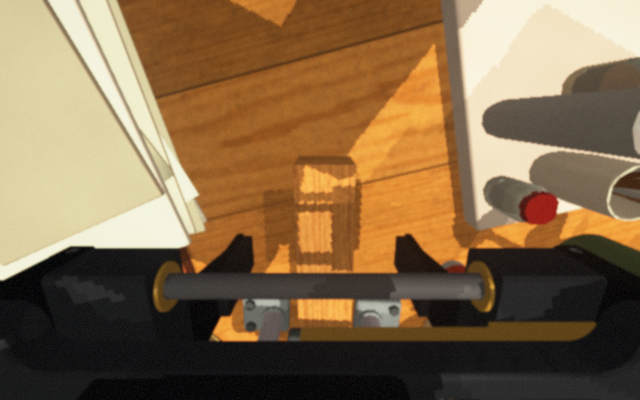

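The wrist view shows the block centred between the jaws (columns 295–355, jaw midline about 325). In the side view the hand is clear of the press and the brushes. I descend, grip, then pull.

>>> play_rows:
  commands:
    - [[0, 0, -0.03], [0, 0, 0]]
    - [[0, 0, -0.06], [0, 0, 0]]
    - [[0, 0, -0.08], [0, 0, 0]]
    - [[0, 0, -0.095], [0, 0, 0]]
    - [[0, 0, -0.095], [0, 0, 0]]
    - [[0, 0, -0.095], [0, 0, 0]]

```text
time_s: 16.4
position: [0.5003, -0.2483, 0.0461]
tcp_rot: [[0.235, 0.002, -0.972], [0.972, -0.001, 0.235], [-0.001, -1.0, -0.002]]
force: [0.5, 0.5, 0.2]
opening: 0.998
```

>>> play_rows:
  commands:
    - [[0, 0, 0], [0, 0, 0]]
    - [[0, 0, 0], [0, 0, 0]]
    - [[0, 0, 0], [0, 0, 0]]
    - [[0, 0, 0], [0, 0, 0]]
    - [[0, 0, 0], [0, 0, 0]]
    - [[0, 0, 0], [0, 0, 0]]
    - [[0, 0, 0], [0, 0, 0]]
  gripper: 0.04

```text
time_s: 17.27
position: [0.4996, -0.2478, 0.0452]
tcp_rot: [[0.236, -0.0, -0.972], [0.972, 0.0, 0.236], [0.0, -1.0, 0.0]]
force: [0.5, 0.3, 1.6]
opening: 0.576
```

>>> play_rows:
  commands:
    - [[-0.01, 0.002, 0], [0, 0, 0]]
    - [[-0.02, 0.004, 0], [0, 0, 0]]
    - [[-0.03, 0.006, 0], [0, 0, 0]]
    - [[-0.04, 0.006, 0], [0, 0, 0]]
    - [[-0.052, 0.005, 0], [0, 0, 0]]
    - [[-0.064, 0.003, 0], [0, 0, 0]]
    - [[-0.076, 0.001, 0], [0, 0, 0]]
    - [[-0.088, -0.001, 0], [0, 0, 0]]
    - [[-0.096, -0.002, 0], [0, 0, 0]]
    - [[-0.096, -0.002, 0], [0, 0, 0]]

```text
time_s: 18.52
position: [0.4024, -0.2497, 0.0451]
tcp_rot: [[0.237, -0.002, -0.972], [0.972, 0.001, 0.237], [0.001, -1.0, 0.002]]
force: [-2.3, 0.2, 0.7]
opening: 0.58
```

>>> play_rows:
  commands:
    - [[0, 0, 0], [0, 0, 0]]
    - [[0, 0, 0], [0, 0, 0]]
    - [[0, 0, 0], [0, 0, 0]]
    - [[0, 0, 0], [0, 0, 0]]

```text
time_s: 19.02
position: [0.4034, -0.2495, 0.0452]
tcp_rot: [[0.235, -0.001, -0.972], [0.972, 0.001, 0.235], [0.0, -1.0, 0.001]]
force: [-1.6, 0.5, 3.3]
opening: 0.58
```

>>> play_rows:
  commands:
    - [[0, 0, 0], [0, 0, 0]]
    - [[0, 0, 0], [0, 0, 0]]
    - [[0, 0, 0], [0, 0, 0]]
    - [[0, 0, 0], [0, 0, 0]]
    - [[0, 0, 0.03], [0, 0, 0]]
    - [[0, 0, 0.07], [0, 0, 0]]
    - [[0, 0, 0.12], [0, 0, 0]]
    - [[0, 0, 0.16], [0, 0, 0]]
    - [[0, 0, 0.16], [0, 0, 0]]
  gripper: 0.087

```text
time_s: 20.15
position: [0.4051, -0.2512, 0.2081]
tcp_rot: [[0.235, 0.006, -0.972], [0.972, -0.006, 0.235], [-0.004, -1.0, -0.007]]
force: [-0.0, 1.1, -0.4]
opening: 0.998
```

```bash
cat > chk.py <<'E'
from h import *
s=read_state();T=np.eye(4);T[:3,:3]=s['tcp_rot'];T[:3,3]=s['position']
c=capture('wrist');P=pts(c,T@c['hand_eye']);save('w4.png',c['frame'])
m=(abs(P[...,2]-.0505)<.008)&(P[...,1]>-.33)&(P[...,0]<.65)
m=cv2.morphologyEx(m.astype(np.uint8),cv2.MORPH_OPEN,np.ones((3,3)))
n,l,st,_=cv2.connectedComponentsWithStats(m);k=1+st[1:,4].argmax();q=P[l==k];mr=cv2.minAreaRect((q[:,:2]*1000).astype(np.float32));print(mr,cv2.boxPoints(mr).round(0).tolist(),'z',np.percentile(q[:,2],[5,50,95]).round(4))
c=capture('top');P=pts(c);save('t4.png',cv2.resize(c['frame'][120:330,180:450],None,fx=2.8,fy=2.8))
d=np.hypot(P[...,0]-.628,P[...,1]+.282);m=(d<.032)&(P[...,2]>.17)&(P[...,2]<.23)
print('wheel',m.sum(),np.percentile(P[m][:,2],[25,50,75]).round(4) if m.any() else '')
E
python3 chk.py; python3 s.py
```

```text
((429.7771911621094, -257.07330322265625), (50.56757354736328, 138.0078887939453), 76.30978393554688) [[357.0, -265.0], [491.0, -298.0], [503.0, -249.0], [369.0, -216.0]] z [0.0497 0.0509 0.052 ]
wheel 639 [0.1945 0.1966 0.1993]
t 20.45 p [ 0.4029 -0.2492  0.2037] phi 76.37 turn 4.376 F [ 0.  -0.1 -0.2] Mz [-0.024 -0.063 -0.019 -0.019 -0.015] op 1.0
```

View pics/t4.png

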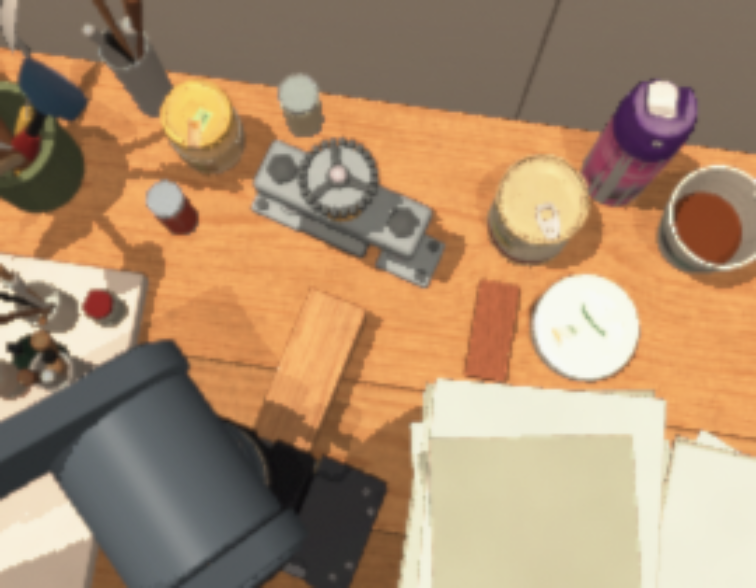

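The top view shows the block lying flat in front of the press and clear of it, with the bystanders in place. The wheel height is unchanged and the hand is free, so I hand in.

```bash
python3 -c "
from rig import *
print(hand_in())"
```

```text
the job is handed in; nothing more can be done
None
```

I opened the press to its top stop, drew the block out and handed the job in at about 20.5 s. No verdict was reported, and I had no direct reading of the force on the stop.

**Press:** I turned the wheel 2.68 rad. Depth showed it 12.0 mm higher, against 12.06 mm expected, so the grip did not slip, and its height had not changed after the block came out. From the torque when turning up and back, I estimate contact at about 2.3–2.45 rad, which puts 20–34 N on the stop. The highest load was while searching for the stop at 2.98 rad, probably 50–60 N and below the 75 N limit.

**Torque checks:** these did not fully agree. Torque rose about 0.27 N m per rad where I expected 0.4, so the stop force is uncertain by roughly ±10 N. Every estimate still fell between 8 and 60 N.

**Block:** it lies flat, with its top about 50.9 mm up. Its middle is about 169 mm from the screw's axis, against the 140 mm needed.

**Surroundings:** the bystanders look undisturbed in the last top view, though I did not re-measure their positions. The hand was open and about 0.2 m up, with the force reading at zero.

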